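# Find the tin with the marble baking weight

## Task

Put the three identical closed tins away upright in the three round recesses of the wooden holder, fully seated, feeling as you lift each one how heavy it is: one of them holds the marble baking weight and is clearly the heaviest. Once all three are seated and let go, lift that heaviest tin out again and hold it up, upright and still, about 20 cm above the worktop, with the other two left in their recesses; finish while holding it. Never tip a tin over, and leave everything else on the island where it is.

Things in the scene. Friction and masses are not known exactly. Their poses are not given: they have to be found in the camera images.
- tin_a: One of three identical closed round brass tins, 62 mm across, 110 mm tall, flat lid fixed shut; upright on the worktop at the start. Origin: centre of its underside, z up. The heaviest weighs 0.38-0.47 kg, the others 0.15-0.25 kg each; which is heaviest changes from start to start and cannot be seen. The solid block inside can shift a few mm. A grip of 20 to 40 N on the sides is safe.
- tin_b: One of three identical closed round brass tins, 62 mm across, 110 mm tall, flat lid fixed shut; upright on the worktop at the start. Origin: centre of its underside, z up. The heaviest weighs 0.38-0.47 kg, the others 0.15-0.25 kg each; which is heaviest changes from start to start and cannot be seen. The solid block inside can shift a few mm. A grip of 20 to 40 N on the sides is safe.
- tin_c: One of three identical closed round brass tins, 62 mm across, 110 mm tall, flat lid fixed shut; upright on the worktop at the start. Origin: centre of its underside, z up. The heaviest weighs 0.38-0.47 kg, the others 0.15-0.25 kg each; which is heaviest changes from start to start and cannot be seen. The solid block inside can shift a few mm. A grip of 20 to 40 N on the sides is safe.
- holder: Fixed wooden holder, a board 92 x 340 x 26 mm with three round recesses in a row along its own y axis, 120 mm apart. Origin: centre of the underside, on the worktop; its yaw varies.
- holder_hole0 (a point): Centre of the mouth of a recess of the holder (at the board's top face, 26 mm above the worktop). Recess 68 mm in diameter with a 3 mm chamfer, 16 mm deep, its floor 10 mm above the worktop. Any tin may go into any recess.
- holder_hole1 (a point): Centre of the mouth of a recess of the holder (at the board's top face, 26 mm above the worktop). Recess 68 mm in diameter with a 3 mm chamfer, 16 mm deep, its floor 10 mm above the worktop. Any tin may go into any recess.
- holder_hole2 (a point): Centre of the mouth of a recess of the holder (at the board's top face, 26 mm above the worktop). Recess 68 mm in diameter with a 3 mm chamfer, 16 mm deep, its floor 10 mm above the worktop. Any tin may go into any recess.
- brush: Bystander: pastry brush lying on the worktop among the tins, 170 mm long along its x axis, below 30 mm high. Leave alone.
- scraper: Bystander: flat steel dough scraper, 110 x 58 mm with a black handle bar 18 mm high, lying among the tins; origin at the middle of the blade's underside. Leave alone.
- rolling_pin: Bystander: marble rolling pin on its small wooden stand, 380 mm long along its x axis, 62 mm high; origin under its middle. Leave alone.
- plate: Bystander: white ceramic plate, 200 mm across, about 20 mm high; origin under its centre. Leave alone.
- bowl: Bystander: small glass bowl, 120 mm across, 50 mm high; origin under its centre, beside the holder. Leave alone.
- cutter: Bystander: round steel pastry cutter ring, 72 mm across, 35 mm high; origin under its centre, beside the holder. Leave alone.
There are look-alikes about, which are no part of the job. What is shaped like the tin_a but green is not meant.

How it is judged:
By the outcome, as a careful person would: the job done as asked, in the order asked, and still so for the second after the job is handed in, while the arm keeps its last pose, push and grip.
It also fails if it takes over 72 s, if anything falls off the work surface, if the arm or the gripper's body presses on something with over 40 N, if the wrist force passes 120 N, or if a joint passes its speed limit or range.

## Robot

A 7-joint arm with a two-finger parallel gripper is mounted at the origin on the work surface. World frame = base frame: x ahead of the robot, y to its left, z up, the work surface at z = 0. Lengths are in m, angles in rad, forces in N, time in s.
With the tool pointing down it reaches from about 0.4 to 0.85 m from the base axis. Payload 4.4 kg.
Tool frame: the origin (TCP) lies between the finger pads; the fingertips stand 8 mm ahead of it and the grasp point (between the pads) lies 11 mm behind it; z points along the fingers, y is the line along which they close (so a half turn about z gives the same grasp; the last joint's range is limited). The gripper opens to 94 mm and grips with 3 to 60 N. Pads are 16 mm wide; open, the fingers measure 119 mm over their backs; the gripper's body (75 mm by 177 mm) begins 78 mm behind the grasp point.
Start: joints at [1.187, 0.628, 0.038, 1.517, -0.027, 0.996, -0.02], TCP at [0.203, -0.617, 0.213] pointing down, gripper open.
Joint ranges: [-3.06, 3.06], [-0.37, 2.12], [-1.25, 1.32], [0.18, 2.47], [-1.1, 4.24], [0.23, 1.98], [-2.94, 2.94]. Speed limits (rad/s): [2.57, 2.57, 3.14, 3.14, 3.14, 3.14, 3.14].

## Interface

Orientations are given as [roll, pitch, yaw] about the fixed x, y, z axes, in that order (R = Rz(yaw) Ry(pitch) Rx(roll)).
In Python, from plant import env, capture, find_in gives the robot as it stands.
- The arm moves only by the tool jog_arm, never from a script. Its argument "increments" is a list that holds one entry, the list of rows, each a list of 7 numbers: the turn, a rotation vector about the tool's x, y, z in rad, then the shift along the tool's x, y, z in mm, then the finger opening in mm, from 0 to 94. A call has exactly 5 rows; each row is the pose to reach, as a shift and turn from the pose commanded when the call began, along the tool's axes at that moment; what a row does not reach only later rows make up. A row lasts 1/12 s, in which the tool goes at most 41.7 mm and 7.16 degrees, less where a joint would pass 70% of its speed; a pose out of reach is approached as far as the arm can. A call with a gripper value outside its range is refused whole. The fingers move at their own pace and stop on an object; "squeeze" is the grip in N (left out, the last holds). Time passes only in rows, so rows that repeat a pose let the fingers close, or fill a call up. It gives the time, the measured TCP pose, the force, the opening and the grip force at its end, in the units of the state.
- env.sense(): the state, without advancing time (a new reading comes with each control period).
- capture(name): name is "scene" or "top" or "wrist"; returns a dict with "image" (420x560x3 uint8, red, green, blue), "fx", "fy", "cx", "cy" (pixels), "R" (3x3) and "t" (3): a world point X has camera coordinates R X + t; the wrist camera has in their place "tool_from_camera" (4x4, takes a point from camera to tool coordinates, whose origin is the TCP and whose axes are the flange's). Camera axes: x right, y down, z forward; pixel columns grow to the right and rows downward; lengths in m; the calibration is good to about 2 mm. A picture is of the moment at which its call begins: read the wrist's pose just before it. There is no depth.
- env.job_done(): hands the job in; it is judged then, once.
Trained networks look in a picture, given as the dict that the camera call returned (one of the last four; its "shot" number tells which), for a name from the list of things; names that differ only in an ending like _2 or _b are one class to them, and where a whole thing is asked for, a point or a joint stands for the part that bears it (a point fixed in the world has none). Each returns a list of dicts, best first, with "score" (0 to 1); they miss things now and then, are a little off and sometimes report something else, mostly with a low value. They report only what shows in the picture. A call takes as long as a camera call. They do not tell look-alikes from the thing itself.
- find_in(name, picture): "xy" ([column, row] in pixels, amid what is visible of it).
The state is a dict: "time_s": time; "qpos": joint angles; "qvel": joint speeds; "joint_efforts": joint torques, N m; "eef_pos": TCP position; "tcp_rot": TCP orientation; "ft_force": force on the tool from outside, world axes, zero at the start; "wrist_torque": the same for the moment, N m; "gripper_width": finger opening in m; "grasp_force": force on a finger pad.
Only numpy, scipy, OpenCV 4.12 (cv2) and the standard library are available. Lean on these libraries where they do the work, as an engineer would, in place of code of your own. Each camera call takes 0.05 s, during which the arm holds its last target. There are 200 camera calls.

## Working session

There is one attempt and no reset: what is moved stays moved. The work goes in short steps, Python scripts to look and compute and a tool call to move; the robot and the scene stay as the last step left them, time stands still between calls to the robot, and variables do not carry over. Pictures are saved under pics/ and viewed, at most 10 in all, crops included, and the job is handed in when it is done.

Besides the shell and the picture viewer there is one more tool, called by a JSON object that holds its "api" and its "payload". jog_arm: Moves the arm, as the interface text tells. Its arguments: {"type":"object","properties":{"increments":{"type":"array","items":{"type":"array","items":{"type":"array","items":{"type":"number"}}}},"squeeze":{"type":"number"}},"required":["increments"]}

```bash
mkdir -p pics
cat > h.py <<'E'
import numpy as np,cv2
from plant import env,capture,find_in
def save(p,n): cv2.imwrite('pics/'+n+'.png',cv2.cvtColor(p['image'],cv2.COLOR_RGB2BGR))
def onplane(p,xy,z):
    d=np.array([(xy[0]-p['cx'])/p['fx'],(xy[1]-p['cy'])/p['fy'],1.]);R=np.array(p['R']);t=np.array(p['t'])
    c=-R.T@t;d=R.T@d;return c+d*(z-c[2])/d[2]
def ray(p,xy):
    d=np.array([(xy[0]-p['cx'])/p['fx'],(xy[1]-p['cy'])/p['fy'],1.]);R=np.array(p['R']);return -R.T@np.array(p['t']),R.T@d/np.linalg.norm(d)
def tri(r1,r2):
    (a,u),(b,v)=r1,r2;s=np.linalg.lstsq(np.c_[u,-v],b-a,rcond=None)[0];P,Q=a+s[0]*u,b+s[1]*v
    return (P+Q)/2,np.linalg.norm(P-Q)
E
python3 - <<'E'
from h import *
s=env.sense();print({k:np.round(v,3).tolist() for k,v in s.items()})
a=capture('top');b=capture('scene');save(a,'top0');save(b,'scene0')
for p in(a,b):
  print(-np.array(p['R']).T@p['t'])
  for n in('tin_a','holder','holder_hole0','bowl','cutter','brush','scraper'):
    print(n,[(np.round(d['xy']).tolist(),round(d['score'],2),np.round(onplane(p,d['xy'],0.026 if 'hol' in n else .055 if 'tin' in n else .01)[:2],3).tolist()) for d in find_in(n,p)])
E
```

```text
{'time_s': 0.0, 'qpos': [1.187, 0.629, 0.038, 1.518, -0.027, 0.996, -0.02], 'qvel': [-0.0, 0.001, 0.001, 0.001, -0.001, -0.001, 0.001], 'joint_efforts': [0.0, -54.972, 1.144, -18.663, -0.052, 0.024, 0.0], 'eef_pos': [0.203, -0.617, 0.213], 'tcp_rot': [-3.14, 0.0, 0.318], 'ft_force': [0.45, 0.438, -0.033], 'wrist_torque': [-0.022, 0.038, 0.013], 'grasp_force': 0.0, 'gripper_width': 0.094}
[ 2.98574379e-01 -5.01591102e-04  1.35143397e+00]
tin_a [([182.0, 219.0], 0.95, [0.445, 0.278]), ([374.0, 230.0], 0.89, [0.427, -0.251]), ([294.0, 209.0], 0.75, [0.479, -0.03]), ([395.0, 270.0], 0.72, [0.318, -0.308])]
holder [([292.0, 157.0], 0.61, [0.634, -0.023]), ([293.0, 210.0], 0.44, [0.481, -0.029])]
holder_hole0 [([291.0, 159.0], 0.65, [0.627, -0.02])]
bowl [([158.0, 147.0], 0.62, [0.659, 0.367])]
cutter [([395.0, 161.0], 0.72, [0.632, -0.322])]
brush [([325.0, 226.0], 0.69, [0.438, -0.122]), ([179.0, 219.0], 0.36, [0.449, 0.295])]
scraper [([240.0, 220.0], 0.58, [0.451, 0.12])]
[ 1.1594709  -0.6774246   0.84181054]
tin_a [([204.0, 241.0], 0.96, [0.434, -0.245]), ([321.0, 171.0], 0.85, [0.444, 0.292]), ([166.0, 231.0], 0.79, [0.312, -0.299]), ([265.0, 215.0], 0.7, [0.476, -0.033]), ([375.0, 189.0], 0.26, [0.653, 0.333])]
holder [([301.0, 250.0], 0.6, [0.647, -0.051])]
holder_hole0 [([303.0, 248.0], 0.71, [0.644, -0.038])]
bowl [([373.0, 189.0], 0.83, [0.616, 0.389])]
cutter [([232.0, 285.0], 0.73, [0.588, -0.274]), ([202.0, 238.0], 0.32, [0.377, -0.216])]
brush [([238.0, 234.0], 0.97, [0.443, -0.123])]
scraper [([291.0, 208.0], 0.87, [0.476, 0.092])]
```

Run:
```python
import cv2,numpy as np
a=cv2.imread('pics/top0.png')[100:300,120:440];b=cv2.imread('pics/scene0.png')[140:320,140:420]
cv2.imwrite('pics/t1.png',cv2.resize(a,(800,500),interpolation=3));cv2.imwrite('pics/s1.png',cv2.resize(b,(800,514),interpolation=3))
```

```text
(no output)
```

View pics/t1.png

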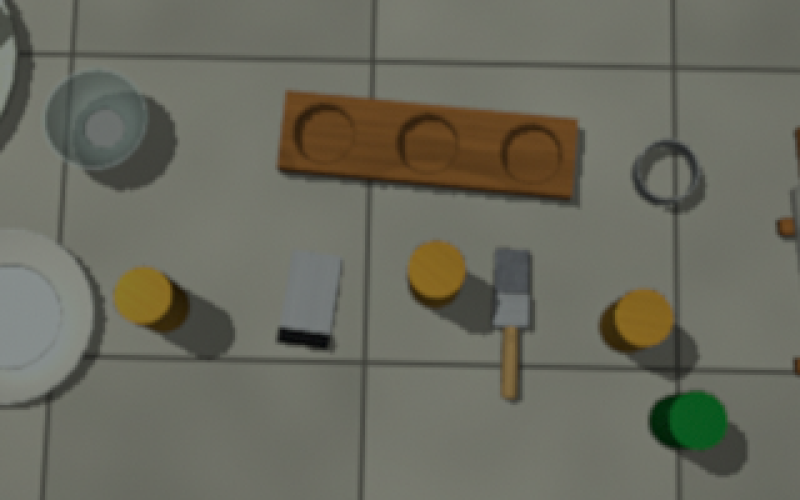

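View pics/s1.png

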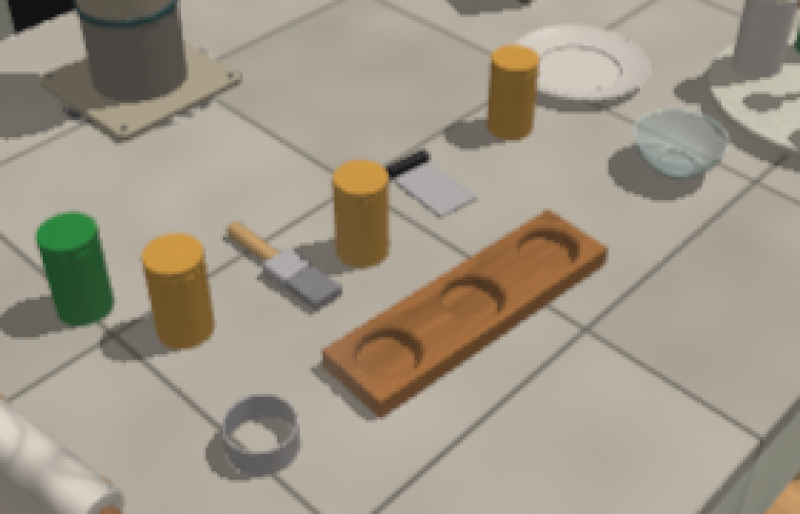

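Orange-brass tins in the top picture have lids at full-frame px (178,219), (295,208) and (377,228). The green look-alike at (399,268) is rejected. The recess mouths are at about (250,153), (291,158) and (333,162). Next I triangulate the lids and recesses from both views.

Run:
```python
from h import *
a=capture('top');b=capture('scene')
T=np.array([(144,297),(437,271),(643,319),(324,132),(428,144),(532,155)])/2.5+[120,100]
S=np.array([(514,60),(361,178),(175,254),(547,250),(472,302),(389,356)])/2.857+[140,140]
# refine lids: bright orange blobs
for nm,p in(('top',a),('scene',b)):
  hsv=cv2.cvtColor(p['image'],cv2.COLOR_RGB2HSV);m=cv2.inRange(hsv,(12,150,165),(25,255,255))
  n,l,st,c=cv2.connectedComponentsWithStats(m)
  print(nm,p['fx'],[(np.round(c[i],1).tolist(),st[i,2:].tolist()) for i in range(1,n) if st[i,4]>60])
for t,s in zip(T,S):
  P,e=tri(ray(a,t),ray(b,s));print(np.round(P,3),round(e,4),'plane',np.round(onplane(a,t,P[2]*0+(.11 if t[1]>190 else .026)),3),np.round(onplane(b,s,(.11 if t[1]>190 else .026)),3))
```

```text
top 473.25257414563265 []
scene 379.3756301868037 [([319.8, 160.0], [16, 9, 103]), ([266.0, 201.9], [19, 11, 166]), ([200.0, 228.7], [21, 14, 219])]
[0.44  0.28  0.103] 0.0032 plane [0.438 0.277 0.11 ] [0.448 0.272 0.11 ]
[ 0.475 -0.03   0.104] 0.0051 plane [ 0.473 -0.032  0.11 ] [ 0.482 -0.033  0.11 ]
[ 0.429 -0.248  0.103] 0.0055 plane [ 0.426 -0.249  0.11 ] [ 0.437 -0.25   0.11 ]
[0.645 0.1   0.02 ] 0.0008 plane [0.643 0.099 0.026] [0.649 0.095 0.026]
[ 0.635 -0.02   0.016] 0.0031 plane [ 0.632 -0.021  0.026] [ 0.643 -0.027  0.026]
[ 0.626 -0.14   0.016] 0.0053 plane [ 0.621 -0.141  0.026] [ 0.633 -0.144  0.026]
```

{"api": "jog_arm", "payload": {"increments": [[[0,0,-0.12,30,-25,-10,94],[0,0,-0.24,60,-50,-20,94],[0,0,-0.36,90,-74,-30,94],[0,0,-0.48,120,-98,-40,94],[0,0,-0.6,150,-123,-50,94]]], "squeeze": 30}}

```text
time_s: 1.32
eef_pos: [0.3079, -0.4523, 0.2641]
tcp_rot: [3.141, 0.0, 0.923]
ft_force: [0.3, -0.1, -0.3]
gripper_width: 0.0941
grasp_force: 0.0
```

{"api": "jog_arm", "payload": {"increments": [[[0,0,-0.11,39,-3,-9,94],[0,0,-0.22,78,-6,-18,94],[0,0,-0.33,117,-9,-27,94],[0,0,-0.45,156,-12,-36,94],[0,0,-0.56,195,-15,-45,94]]]}}

```text
time_s: 1.73
eef_pos: [0.4144, -0.2881, 0.3093]
tcp_rot: [3.141, 0.001, 1.483]
ft_force: [1.5, -0.5, 0.3]
gripper_width: 0.094
grasp_force: 0.0
```

{"api": "jog_arm", "payload": {"increments": [[[0,0,0,35,18,-9,94],[0,0,0,70,36,-18,94],[0,0,0,105,54,-27,94],[0,0,0,140,72,-36,94],[0,0,0,140,72,-36,94]]]}}

```text
time_s: 2.15
eef_pos: [0.5035, -0.148, 0.3467]
tcp_rot: [3.135, -0.005, 1.49]
ft_force: [0.1, 1.0, 0.6]
gripper_width: 0.0944
grasp_force: 0.0
```

Run:
```python
from h import *
s=env.sense();w=capture('wrist');save(w,'w1')
print(s['time_s'],np.round(s['eef_pos'],4),np.round(s['tcp_rot'],4));print(w['fx'],w['fy'],w['cx'],w['cy']);print(np.round(w['tool_from_camera'],4))
for n in('tin_a','holder_hole0'):print(n,[(np.round(d['xy'],1).tolist(),round(d['score'],2)) for d in find_in(n,w)])
```

```text
2.15 [ 0.5035 -0.148   0.3467] [ 3.1349 -0.0049  1.49  ]
318.0555189391221 318.0555189391221 284.66765963664255 208.9397862328886
[[ 8.000e-04 -9.595e-01 -2.819e-01  8.160e-02]
 [ 1.000e+00  8.000e-04  2.000e-04  3.000e-04]
 [ 1.000e-04 -2.819e-01  9.595e-01 -1.703e-01]
 [ 0.000e+00  0.000e+00  0.000e+00  1.000e+00]]
tin_a [([239.6, 245.0], 0.69), ([252.0, 89.4], 0.59)]
holder_hole0 [([360.8, 88.9], 0.93)]
```

View pics/w1.png

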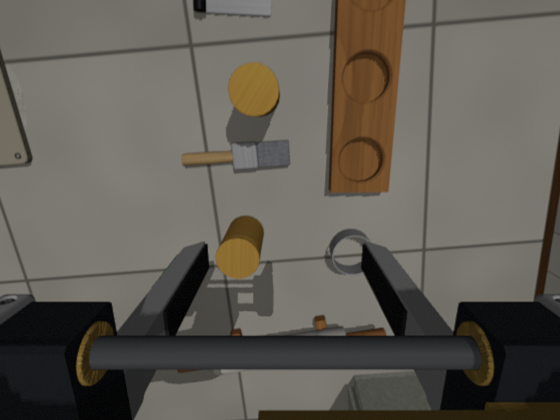

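The wrist view shows the tin-1 lid at about (238,261) and the tin-2 lid at (254,88). Recess mouths are at (365,77) and (360,160). No green tin is in view. I'll refine these by fitting ellipses to the lid and recess edges.

```bash
cat >> h.py <<'E'
from scipy.spatial.transform import Rotation as Ro
from scipy.optimize import minimize
def wpose(p,s):
    T=np.eye(4);T[:3,:3]=Ro.from_euler('xyz',s['tcp_rot']).as_matrix();T[:3,3]=s['eef_pos']
    C=np.linalg.inv(T@np.array(p['tool_from_camera']));p['R']=C[:3,:3];p['t']=C[:3,3];return p
def proj(p,X):
    c=np.asarray(X)@np.array(p['R']).T+p['t'];return np.c_[c[:,0]/c[:,2]*p['fx']+p['cx'],c[:,1]/c[:,2]*p['fy']+p['cy']]
def fitcirc(p,xy,z,r,span=.015,signed=0):
    """centre of a horizontal circle radius r at height z, by the strongest edge, near pixel xy"""
    g=cv2.GaussianBlur(p['image'].astype(np.float32),(0,0),.8);a=np.linspace(0,2*np.pi,72,endpoint=False);U=np.c_[np.cos(a),np.sin(a),0*a]
    c0=onplane(p,xy,z);samp=lambda q:cv2.remap(g,q[:,:1].astype(np.float32),q[:,1:].astype(np.float32),1)[:,0]
    def sc(d):
        c=c0+[d[0],d[1],0];return -np.abs(samp(proj(p,c+U*(r+.0015)))-samp(proj(p,c+U*(r-.0015)))).sum(1).clip(0,90).mean()
    G=np.arange(-span,span,.0015);b=min(((x,y) for x in G for y in G),key=sc)
    m=minimize(sc,b,method='Nelder-Mead',options={'initial_simplex':np.array(b)+[[0,0],[.001,0],[0,.001]]});return c0+[*m.x,0],m.fun
E
python3 - <<'E'
from h import *
s=env.sense();w=wpose(capture('wrist'),s)
for n,xy,z,r in(('tin1',(238,261),.11,.031),('tin2',(254,88),.11,.031),('h1',(365,77),.026,.037),('h2',(360,160),.026,.037),('h1',(365,77),.026,.034),('h2',(360,160),.026,.034)):
  c,f=fitcirc(w,xy,z,r);print(n,np.round(onplane(w,xy,z)[:2],4),np.round(c[:2],4),round(f,1))
E
```

```text
tin1 [ 0.4233 -0.2642] [ 0.4311 -0.2508] -68.5
tin2 [ 0.4723 -0.0417] [ 0.4773 -0.0322] -74.8
h1 [ 0.6247 -0.0345] [ 0.6344 -0.0214] -37.7
h2 [ 0.6147 -0.1521] [ 0.6046 -0.1598] -35.5
h1 [ 0.6247 -0.0345] [ 0.6351 -0.0186] -39.2
h2 [ 0.6147 -0.1521] [ 0.6263 -0.1385] -39.1
```

{"api": "jog_arm", "payload": {"increments": [[[0,0,0,-24,-14,32,94],[0,0,0,-48,-28,64,94],[0,0,0,-72,-42,96,94],[0,0,0,-96,-55,128,94],[0,0,0,-109,-63,147,94]]]}}

```text
time_s: 2.77
eef_pos: [0.4206, -0.2635, 0.1947]
tcp_rot: [-3.137, 0.001, 1.471]
ft_force: [0.1, 0.6, 0.7]
gripper_width: 0.0939
grasp_force: 0.0
```

```bash
cat > look.py <<'E'
import sys
from h import *
def look(items,name=None):
    capture('wrist');capture('wrist');s=env.sense();w=wpose(capture('wrist'),s)
    if name: save(w,name)
    p=np.array(s['eef_pos']);R=Ro.from_euler('xyz',s['tcp_rot']).as_matrix()
    print(round(s['time_s'],2),np.round(p,4),np.round(s['tcp_rot'],4))
    for n,X,r in items:
        u=proj(w,[X])[0];c,f=fitcirc(w,u,X[2],r,.012)
        print(n,np.round(u),'ctr',np.round(c,4),round(f,1),'tool mm',np.round(R.T@(c-p)*1000,1))
E
python3 - <<'E'
from look import *
look([('tin1',(.431,-.251,z),.031) for z in(.10,.11,.12)],'w2')
E
```

```text
2.87 [ 0.4192 -0.2631  0.194 ] [-3.1324e+00 -1.2000e-03  1.4687e+00]
tin1 [297. 199.] ctr [ 0.4318 -0.2534  0.1   ] -84.2 tool mm [10.9 12.4 93.9]
tin1 [298. 202.] ctr [ 0.4312 -0.25    0.11  ] -86.0 tool mm [14.2 11.3 83.9]
tin1 [298. 205.] ctr [ 0.4293 -0.2477  0.12  ] -62.1 tool mm [16.3  9.1 74. ]
```

View pics/w2.png

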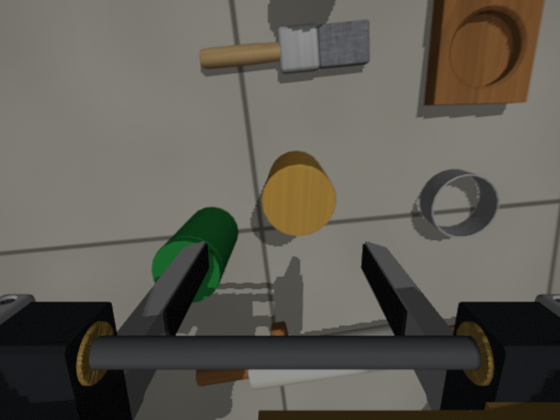

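{"api": "jog_arm", "payload": {"increments": [[[0,0,0,14,11,25,94],[0,0,0,14,11,65,94],[0,0,0,14,11,105,94],[0,0,0,14,11,135,94],[0,0,0,14,11,135,94]]]}}

```text
time_s: 3.33
eef_pos: [0.4362, -0.245, 0.0592]
tcp_rot: [-3.136, -0.003, 1.479]
ft_force: [-0.0, 0.9, -0.6]
gripper_width: 0.0939
grasp_force: 0.0
```

{"api": "jog_arm", "payload": {"increments": [[[0,0,0,0,0,0,55],[0,0,0,0,0,0,55],[0,0,0,0,0,0,55],[0,0,0,0,0,0,55],[0,0,0,0,0,0,55]]], "squeeze": 30}}

```text
time_s: 3.75
eef_pos: [0.4374, -0.2473, 0.064]
tcp_rot: [3.141, 0.001, 1.477]
ft_force: [-3.9, -0.2, 1.4]
gripper_width: 0.0641
grasp_force: 1.3
```

{"api": "jog_arm", "payload": {"increments": [[[0,0,0,0,0,-3,55],[0,0,0,0,0,-10,55],[0,0,0,0,0,-25,55],[0,0,0,0,0,-45,55],[0,0,0,0,0,-65,55]]]}}

```text
time_s: 4.17
eef_pos: [0.4382, -0.2465, 0.1285]
tcp_rot: [3.141, -0.0, 1.478]
ft_force: [-0.0, -0.2, -2.9]
gripper_width: 0.0617
grasp_force: 30.0
```

```bash
cat > st.py <<'E'
from h import *
F=[]
for i in range(5):
    capture('top');s=env.sense();F.append(s['ft_force'])
print(round(s['time_s'],2),np.round(s['eef_pos'],4),np.round(s['tcp_rot'],4),'F',np.round(np.mean(F,0),2),np.round(np.std(F,0),2),s['gripper_width'],s['grasp_force'],np.round(s['qpos'],2))
E
python3 st.py
```

```text
4.42 [ 0.4377 -0.2468  0.1272] [-3.1415e+00 -1.0000e-04  1.4777e+00] F [ 0.14  0.16 -1.79] [0.52 0.39 1.24] 0.06198421965039233 29.9546317756176 [ 0.66  0.56 -0.29  2.    0.26  0.61  0.1 ]
```

```bash
cat > held.py <<'E'
from look import *
def held(lid,name=None):
    F=[]
    for i in range(4): capture('top');F.append(env.sense()['ft_force'])
    print('F',np.round(np.mean(F,0),2))
    p=env.sense()['eef_pos'];look([('held',(p[0],p[1],p[2]+lid),.031)],name)
E
python3 - <<'E'
from held import *
held(.047,'w3')
look([('h2',(.6263,-.1385,.026),.034),('h1',(.6351,-.0186,.026),.034)])
E
```

```text
F [ 0.14  0.19 -2.2 ]
4.72 [ 0.4375 -0.2466  0.1268] [-3.1404e+00 -6.0000e-04  1.4778e+00]
held [283. 306.] ctr [ 0.4375 -0.2512  0.1736] -72.7 tool mm [ -4.6   0.4 -46.8]
4.87 [ 0.4377 -0.2467  0.1272] [-3.1411e+00 -3.0000e-04  1.4778e+00]
h2 [512.  57.] ctr [ 0.6219 -0.1405  0.026 ] -54.5 tool mm [122.8 173.5 101.1]
h1 [ 545. -138.] ctr [ 0.6231 -0.0306  0.026 ] -0.0 tool mm [232.3 164.6 101.2]
```

View pics/w3.png

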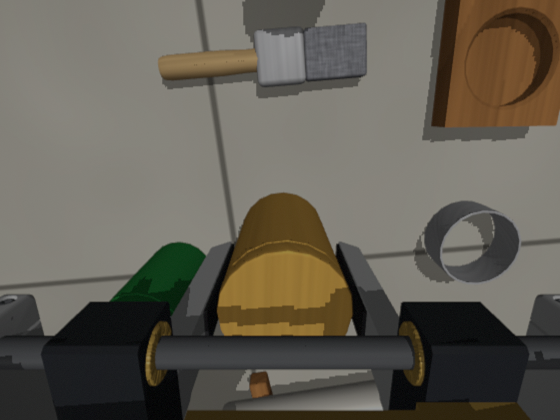

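{"api": "jog_arm", "payload": {"increments": [[[0,0,0,8,28,-28,55],[0,0,0,17,62,-52,55],[0,0,0,26,98,-72,55],[0,0,0,34,134,-90,55],[0,0,0,40,165,-100,55]]]}}

```text
time_s: 5.33
eef_pos: [0.6091, -0.2215, 0.2303]
tcp_rot: [3.137, 0.0, 1.478]
ft_force: [0.2, -0.4, -2.7]
gripper_width: 0.0617
grasp_force: 30.0
```

```bash
cat >> h.py <<'E'
def fitholder(p,x0=(.635,-.0195,-.073),z=.026,mask=None):
    g=cv2.GaussianBlur(p['image'].astype(np.float32),(0,0),.8);a=np.linspace(0,2*np.pi,60,endpoint=False)
    L=[];N=[]
    for k in(-.12,0,.12):
        for r in(.0355,): L.append(np.c_[r*np.cos(a),k+r*np.sin(a)]);N.append(np.c_[np.cos(a),np.sin(a)])
    t=np.linspace(-.165,.165,120)
    for sx in(-1,1): L.append(np.c_[0*t+sx*.046,t]);N.append(np.c_[0*t+sx,0*t])
    t=np.linspace(-.042,.042,40)
    for sy in(-1,1): L.append(np.c_[t,0*t+sy*.17]);N.append(np.c_[0*t,0*t+sy])
    L=np.vstack(L);N=np.vstack(N)
    def pr(P,v):
        c,s=np.cos(v[2]),np.sin(v[2]);return proj(p,np.c_[P@np.array([[c,s],[-s,c]])+v[:2],np.full(len(P),z)])
    samp=lambda q:cv2.remap(g,q[:,:1].astype(np.float32),q[:,1:].astype(np.float32),1)[:,0]
    q=pr(L,x0);ok=(q[:,0]>4)&(q[:,0]<555)&(q[:,1]>4)&(q[:,1]<235)
    h=np.where(np.arange(len(L))<180,.0022,.0012)[:,None]
    def sc(v): return -np.abs(samp(pr(L+N*h,v))-samp(pr(L-N*h,v))).sum(1).clip(0,90)[ok].mean()
    G=np.arange(-.009,.0091,.0015);b=min(((x0[0]+x,x0[1]+y,x0[2]+w) for x in G for y in G for w in(-.02,-.01,0,.01,.02)),key=sc)
    m=minimize(sc,b,method='Nelder-Mead',options={'initial_simplex':np.array(b)+[[0,0,0],[.001,0,0],[0,.001,0],[0,0,.008]]})
    v=m.x;H=[(v[0]-k*np.sin(v[2]),v[1]+k*np.cos(v[2])) for k in(.12,0,-.12)]
    im=cv2.cvtColor(p['image'],cv2.COLOR_RGB2BGR)
    for x,y in pr(L,v)[ok]: cv2.circle(im,(int(x+.5),int(y+.5)),0,(255,255,0),-1)
    return v,m.fun,ok.sum(),np.round(H,4),im
E
python3 - <<'E'
from held import *
held(.047)
s=env.sense();w=wpose(capture('wrist'),s)
print(np.round(s['eef_pos'],4),np.round(s['tcp_rot'],4))
for z in(.021,.026,.031):
  v,f,n,H,im=fitholder(w,z=z);print(z,np.round(v,4),f,n,H.tolist())
  if z==.026:cv2.imwrite('pics/w4.png',im)
E
```

```text
F [ 1.54 -0.19 -1.96]
5.63 [ 0.6039 -0.2228  0.2264] [-3.1384e+00  3.0000e-04  1.4771e+00]
held [287. 305.] ctr [ 0.6039 -0.2268  0.2738] -72.9 tool mm [ -4.    0.2 -47.4]
[ 0.6039 -0.2229  0.2266] [-3.1387e+00  3.0000e-04  1.4767e+00]
0.021 [ 0.6356 -0.0209 -0.0818] -57.35678482055664 234 [[0.6454, 0.0987], [0.6356, -0.0209], [0.6258, -0.1405]]
0.026 [ 0.6352 -0.0205 -0.0803] -59.959312438964844 231 [[0.6449, 0.0991], [0.6352, -0.0205], [0.6256, -0.1401]]
0.031 [ 0.6339 -0.0199 -0.0814] -61.47471237182617 230 [[0.6437, 0.0997], [0.6339, -0.0199], [0.6242, -0.1395]]
```

View pics/w4.png

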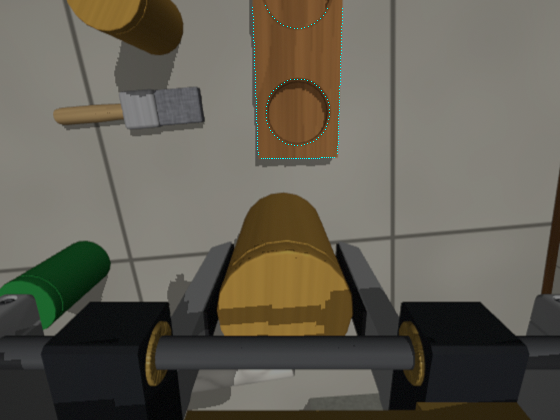

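{"api": "jog_arm", "payload": {"increments": [[[0,0,0,35,6,10,55],[0,0,0,70,11,25,55],[0,0,0,88,14,50,55],[0,0,0,88,14,80,55],[0,0,0,88,14,112,55]]]}}

```text
time_s: 6.15
eef_pos: [0.6283, -0.1341, 0.1154]
tcp_rot: [3.14, -0.001, 1.48]
ft_force: [0.1, -1.7, -2.6]
gripper_width: 0.062
grasp_force: 30.0
```

Run:
```python
from held import *
held(.047)
s=env.sense();w=wpose(capture('wrist'),s)
print(np.round(s['eef_pos'],4),np.round(s['tcp_rot'],4))
v,f,n,H,im=fitholder(w,(.6352,-.0205,-.08));print(np.round(v,4),f,n,H.tolist())
```

```text
F [-0.67 -0.15 -3.5 ]
6.45 [ 0.6293 -0.1368  0.1177] [3.1380e+00 3.0000e-04 1.4766e+00]
held [280. 305.] ctr [ 0.6294 -0.1406  0.1626] -68.5 tool mm [ -3.8   0.6 -45. ]
[ 0.6295 -0.1368  0.1179] [3.1375e+00 3.0000e-04 1.4767e+00]
[ 0.6349 -0.0191 -0.0761] -80.10105895996094 228 [[0.644, 0.1005], [0.6349, -0.0191], [0.6258, -0.1388]]
```

{"api": "jog_arm", "payload": {"increments": [[[0,0,0,1,-4,8,55],[0,0,0,1,-4,18,55],[0,0,0,1,-4,26,55],[0,0,0,1,-4,33,55],[0,0,0,1,-4,40,55]]]}}

```text
time_s: 6.97
eef_pos: [0.6294, -0.1371, 0.0819]
tcp_rot: [3.13, 0.004, 1.477]
ft_force: [0.5, -5.2, 49.9]
gripper_width: 0.0663
grasp_force: 31.4
```

{"api": "jog_arm", "payload": {"increments": [[[0,0,0,0,0,2,55],[0,0,0,0,0,4,55],[0,0,0,0,0,6,55],[0,0,0,0,0,6,55],[0,0,0,0,0,6,55]]]}}

```text
time_s: 7.38
eef_pos: [0.6299, -0.1332, 0.0747]
tcp_rot: [3.129, -0.001, 1.478]
ft_force: [-0.9, 2.2, 26.3]
gripper_width: 0.0616
grasp_force: 30.0
```

```bash
python3 st.py
```

```text
7.63 [ 0.6299 -0.1332  0.0747] [ 3.1295e+00 -1.3000e-03  1.4784e+00] F [-0.8   3.07 25.85] [0.57 0.51 0.77] 0.06153800515032514 30.003422917407967 [ 0.32  0.79 -0.26  1.66  0.28  0.72 -0.17]
```

```bash
cat >> h.py <<'E'
def lid(p,xy,zs,r=.031):
    """best (x,y,z) of a lid of known radius: score over heights"""
    o=[(*fitcirc(p,xy if not callable(xy) else xy(z),z,r,.008),) for z in zs];return [(round(c[2],3),np.round(c[:2],4).tolist(),round(f,1)) for c,f in o]
E
python3 - <<'E'
from h import *
s=env.sense();w=wpose(capture('wrist'),s);p=s['eef_pos'];save(w,'w5')
print(lid(w,proj(w,[(p[0],p[1]-.004,.12)])[0],np.arange(.112,.137,.004)))
a=capture('top');print(lid(a,proj(a,[(.627,-.139,.12)])[0],[.12,.125]))
b=capture('scene');save(b,'s5');u=proj(b,[(.627,-.139,.12)])[0];print(u)
i=cv2.cvtColor(b['image'],cv2.COLOR_RGB2BGR)[200:290,200:320];i2=cv2.cvtColor(w['image'],cv2.COLOR_RGB2BGR)[60:390,140:440]
cv2.imwrite('pics/c5.png',np.hstack([cv2.resize(i,(440,330),interpolation=3),i2]))
E
```

```text
[(np.float64(0.112), [0.6288, -0.1428], np.float64(-63.4)), (np.float64(0.116), [0.6287, -0.1418], np.float64(-65.4)), (np.float64(0.12), [0.6292, -0.1385], np.float64(-66.3)), (np.float64(0.124), [0.629, -0.1391], np.float64(-60.9)), (np.float64(0.128), [0.632, -0.1367], np.float64(-61.7)), (np.float64(0.132), [0.6315, -0.1348], np.float64(-64.3)), (np.float64(0.136), [0.6271, -0.133], np.float64(-59.5))]
[(np.float64(0.12), [0.6387, -0.1375], np.float64(-25.5)), (np.float64(0.125), [0.6373, -0.1369], np.float64(-25.5))]
[275.62040632 239.10226824]
```

View pics/c5.png

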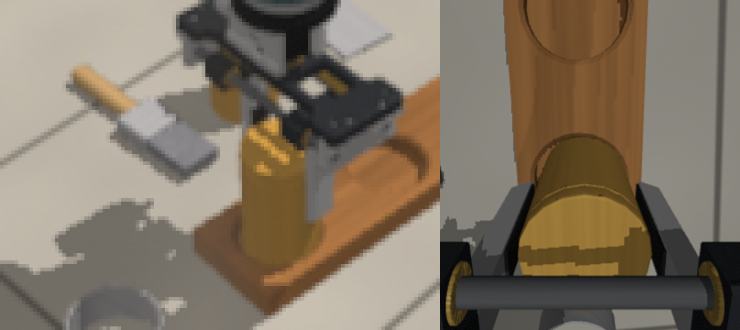

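{"api": "jog_arm", "payload": {"increments": [[[0,0,0,0,0,-2,70],[0,0,0,0,0,-2,94],[0,0,0,0,0,-2,94],[0,0,0,0,0,-2,94],[0,0,0,0,0,-2,94]]]}}

```text
time_s: 8.2
eef_pos: [0.6233, -0.1347, 0.0705]
tcp_rot: [-3.14, 0.0, 1.478]
ft_force: [0.6, -0.2, -0.4]
gripper_width: 0.0911
grasp_force: 0.0
```

{"api": "jog_arm", "payload": {"increments": [[[0,0,0,0,0,-20,94],[0,0,0,0,0,-60,94],[0,0,0,0,0,-100,94],[0,0,0,-40,0,-125,94],[0,0,0,-75,0,-140,94]]]}}

```text
time_s: 8.62
eef_pos: [0.6192, -0.2047, 0.2137]
tcp_rot: [3.138, -0.002, 1.484]
ft_force: [1.7, -0.5, 0.3]
gripper_width: 0.0939
grasp_force: 0.0
```

Run:
```python
from look import *
capture('top');capture('top');s=env.sense();w=wpose(capture('wrist'),s);save(w,'w6')
print(round(s['time_s'],2),np.round(s['eef_pos'],4),np.round(s['tcp_rot'],4))
u=proj(w,[(.628,-.139,.12)])[0];print(u,lid(w,u,np.arange(.108,.137,.004)))
v,f,n,H,im=fitholder(w,(.635,-.020,-.08));print(np.round(v,4),f,n,H.tolist())
i=im[max(0,int(u[1])-130):int(u[1])+100,150:450];cv2.imwrite('pics/c6.png',cv2.resize(i,None,fx=2,fy=2))
```

```text
8.72 [ 0.6172 -0.2177  0.2135] [3.1368 0.0076 1.4672]
[287.05905875 117.52704854] [(np.float64(0.108), [0.6292, -0.1388], np.float64(-72.7)), (np.float64(0.112), [0.629, -0.139], np.float64(-74.2)), (np.float64(0.116), [0.6289, -0.1393], np.float64(-72.3)), (np.float64(0.12), [0.629, -0.1396], np.float64(-68.4)), (np.float64(0.124), [0.6293, -0.1396], np.float64(-61.3)), (np.float64(0.128), [0.6302, -0.1397], np.float64(-51.9)), (np.float64(0.132), [0.6312, -0.1398], np.float64(-46.3)), (np.float64(0.136), [0.6278, -0.142], np.float64(-46.7))]
[ 0.6354 -0.0191 -0.087 ] -52.20063018798828 234 [[0.6458, 0.1005], [0.6354, -0.0191], [0.6249, -0.1386]]
```

View pics/c6.png

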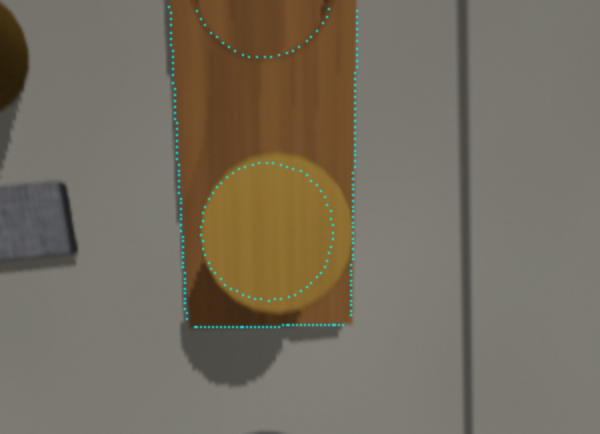

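The first tin is seated: its lid measures about 0.115 m up and is centred in its recess. Next is the middle tin.

{"api": "jog_arm", "payload": {"increments": [[[0,0,0,29,-26,0,94],[0,0,0,58,-53,0,94],[0,0,0,87,-79,0,94],[0,0,0,116,-106,0,94],[0,0,0,144,-131,5,94]]]}}

```text
time_s: 9.18
eef_pos: [0.4983, -0.0496, 0.2053]
tcp_rot: [-3.141, -0.001, 1.479]
ft_force: [0.3, 1.4, -0.2]
gripper_width: 0.0937
grasp_force: 0.0
```

{"api": "jog_arm", "payload": {"increments": [[[0,0,0,20,-18,10,94],[0,0,0,28,-26,10,94],[0,0,0,28,-26,10,94],[0,0,0,28,-26,10,94],[0,0,0,28,-26,10,94]]]}}

```text
time_s: 9.6
eef_pos: [0.4784, -0.0231, 0.1958]
tcp_rot: [3.14, 0.0, 1.476]
ft_force: [0.5, -0.2, 1.1]
gripper_width: 0.0943
grasp_force: 0.0
```

Run:
```python
from look import *
look([('tin2',(.4773,-.0322,.11),.031)])
```

```text
9.7 [ 0.4782 -0.0233  0.1958] [3.1405e+00 2.0000e-04 1.4750e+00]
tin2 [284. 226.] ctr [ 0.4771 -0.0307  0.11  ] -88.2 tool mm [-7.5 -0.5 85.8]
```

{"api": "jog_arm", "payload": {"increments": [[[0,0,0,-8,0,25,94],[0,0,0,-8,0,65,94],[0,0,0,-8,0,105,94],[0,0,0,-8,0,135,94],[0,0,0,-8,0,135,94]]]}}

```text
time_s: 10.17
eef_pos: [0.4728, -0.0306, 0.056]
tcp_rot: [-3.132, 0.001, 1.477]
ft_force: [-0.7, 0.4, 0.1]
gripper_width: 0.0943
grasp_force: 0.0
```

{"api": "jog_arm", "payload": {"increments": [[[0,0,0,0,0,0,55],[0,0,0,0,0,0,55],[0,0,0,0,0,0,55],[0,0,0,0,0,0,55],[0,0,0,0,0,0,55]]]}}

```text
time_s: 10.58
eef_pos: [0.4774, -0.0299, 0.0623]
tcp_rot: [3.138, -0.0, 1.477]
ft_force: [0.8, 0.2, 0.0]
gripper_width: 0.0642
grasp_force: 0.0
```

{"api": "jog_arm", "payload": {"increments": [[[0,0,0,0,0,0,55],[0,0,0,0,0,-8,55],[0,0,0,0,0,-25,55],[0,0,0,0,0,-45,55],[0,0,0,0,0,-65,55]]]}}

```text
time_s: 11.0
eef_pos: [0.4751, -0.0297, 0.1265]
tcp_rot: [-3.14, 0.0, 1.478]
ft_force: [0.2, 0.5, -4.7]
gripper_width: 0.0618
grasp_force: 30.0
```

{"api": "jog_arm", "payload": {"increments": [[[0,0,0,0,0,0,55],[0,0,0,0,0,0,55],[0,0,0,0,0,0,55],[0,0,0,0,0,0,55],[0,0,0,0,0,0,55]]]}}

```text
time_s: 11.42
eef_pos: [0.4753, -0.0297, 0.1246]
tcp_rot: [-3.139, 0.0, 1.478]
ft_force: [0.2, -0.1, -4.6]
gripper_width: 0.062
grasp_force: 30.0
```

```bash
python3 -c "
from held import *
held(.048)"; python3 st.py
```

```text
F [ 0.23  0.01 -4.05]
11.72 [ 0.4761 -0.0297  0.1255] [-3.1411 -0.      1.4779]
held [283. 308.] ctr [ 0.4765 -0.0314  0.1732] -70.8 tool mm [ -1.7   0.5 -47.7]
12.02 [ 0.4762 -0.0297  0.1258] [ 3.1415 -0.      1.4778] F [-0.25  0.22 -4.29] [0.32 0.57 0.5 ] 0.061697755888347056 29.9993097782135 [ 0.21  0.54 -0.3   2.07  0.28  0.57 -0.38]
```

Tin 2 weighs about 4.2 N (0.43 kg) against about 2.1 N for tin 1, so it is the heavy one. It goes into the middle recess.

{"api": "jog_arm", "payload": {"increments": [[[0,0,0,5,30,-5,55],[0,0,0,11,66,-10,55],[0,0,0,17,102,-10,55],[0,0,0,23,136,-6,55],[0,0,0,26,157,-4,55]]]}}

```text
time_s: 12.43
eef_pos: [0.6389, -0.0178, 0.1298]
tcp_rot: [3.138, -0.001, 1.478]
ft_force: [1.3, -0.5, -3.2]
gripper_width: 0.0617
grasp_force: 30.0
```

{"api": "jog_arm", "payload": {"increments": [[[0,0,0,0,0,0,55],[0,0,0,0,0,0,55],[0,0,0,0,0,0,55],[0,0,0,0,0,0,55],[0,0,0,0,0,0,55]]]}}

```text
time_s: 12.85
eef_pos: [0.6338, -0.0187, 0.1299]
tcp_rot: [-3.141, 0.0, 1.478]
ft_force: [0.2, 0.2, -4.5]
gripper_width: 0.062
grasp_force: 30.0
```

```bash
cat > stage.py <<'E'
from held import *
held(.047)
s=env.sense();w=wpose(capture('wrist'),s)
print(np.round(s['eef_pos'],4),np.round(s['tcp_rot'],4))
v,f,n,H,im=fitholder(w,(.6352,-.0200,-.08));print(np.round(v,4),f,n,H.tolist())
E
python3 stage.py
```

```text
F [ 0.37 -0.03 -4.1 ]
13.15 [ 0.6348 -0.0185  0.1299] [3.1414e+00 1.0000e-04 1.4777e+00]
held [283. 307.] ctr [ 0.6353 -0.0207  0.177 ] -68.7 tool mm [ -2.2   0.6 -47.1]
[ 0.6349 -0.0185  0.1299] [ 3.1413 -0.      1.4778]
[ 0.6347 -0.0196 -0.0781] -75.382568359375 237 [[0.6441, 0.1], [0.6347, -0.0196], [0.6254, -0.1393]]
```

{"api": "jog_arm", "payload": {"increments": [[[0,0,0,1,0,12,55],[0,0,0,1,0,24,55],[0,0,0,1,0,34,55],[0,0,0,1,0,38,55],[0,0,0,1,0,42,55]]]}}

```text
time_s: 13.67
eef_pos: [0.6341, -0.0174, 0.086]
tcp_rot: [-3.139, 0.0, 1.478]
ft_force: [-0.1, 0.0, -4.9]
gripper_width: 0.0617
grasp_force: 30.0
```

{"api": "jog_arm", "payload": {"increments": [[[0,0,0,0,0,4,55],[0,0,0,0,0,8,55],[0,0,0,0,0,12,55],[0,0,0,0,0,15,55],[0,0,0,0,0,15,55]]]}}

```text
time_s: 14.08
eef_pos: [0.6348, -0.0174, 0.0724]
tcp_rot: [-3.141, 0.0, 1.478]
ft_force: [-0.0, -0.0, -3.7]
gripper_width: 0.0617
grasp_force: 30.0
```

```bash
python3 -c "
from held import *
held(.047)"
```

```text
F [ 0.02  0.07 -3.78]
14.38 [ 0.6352 -0.0175  0.073 ] [ 3.1411e+00 -1.0000e-04  1.4777e+00]
held [284. 307.] ctr [ 0.6357 -0.0198  0.12  ] -69.3 tool mm [ -2.3   0.7 -47. ]
```

{"api": "jog_arm", "payload": {"increments": [[[0,0,0,0,0,1,55],[0,0,0,0,0,2,55],[0,0,0,0,0,3,55],[0,0,0,0,0,3,55],[0,0,0,0,0,3,55]]]}}

```text
time_s: 14.85
eef_pos: [0.6355, -0.0175, 0.072]
tcp_rot: [3.14, 0.001, 1.478]
ft_force: [-2.7, 0.8, 11.2]
gripper_width: 0.0616
grasp_force: 30.0
```

{"api": "jog_arm", "payload": {"increments": [[[0,0,0,0,0,0,70],[0,0,0,0,0,0,94],[0,0,0,0,0,0,94],[0,0,0,0,0,0,94],[0,0,0,0,0,0,94]]]}}

```text
time_s: 15.27
eef_pos: [0.6351, -0.0174, 0.0696]
tcp_rot: [3.141, -0.0, 1.478]
ft_force: [-0.3, -0.6, -0.5]
gripper_width: 0.0914
grasp_force: 0.0
```

{"api": "jog_arm", "payload": {"increments": [[[0,0,0,0,0,-20,94],[0,0,0,0,0,-60,94],[0,0,0,0,0,-100,94],[0,0,0,0,0,-127,94],[0,0,0,0,0,-127,94]]]}}

```text
time_s: 15.68
eef_pos: [0.6391, -0.0169, 0.2032]
tcp_rot: [3.13, -0.002, 1.478]
ft_force: [0.9, -0.6, 0.2]
gripper_width: 0.094
grasp_force: 0.0
```

Run:
```python
from look import *
look([('tin2',(.635,-.0197,.12),.031)])
```

```text
15.78 [ 0.6356 -0.0175  0.1977] [ 3.1393 -0.      1.4776]
tin2 [284. 222.] ctr [ 0.6353 -0.0183  0.12  ] -69.3 tool mm [-0.8 -0.4 77.7]
```

{"api": "jog_arm", "payload": {"increments": [[[0,0,0,30,-24,0,94],[0,0,0,61,-49,0,94],[0,0,0,91,-73,0,94],[0,0,0,122,-98,0,94],[0,0,0,152,-122,0,94]]]}}

```text
time_s: 16.25
eef_pos: [0.525, 0.1461, 0.1947]
tcp_rot: [-3.138, 0.001, 1.478]
ft_force: [0.1, 0.8, -0.6]
gripper_width: 0.094
grasp_force: 0.0
```

{"api": "jog_arm", "payload": {"increments": [[[0,0,0,31,-25,0,94],[0,0,0,62,-50,0,94],[0,0,0,93,-75,0,94],[0,0,0,123,-100,0,94],[0,0,0,123,-100,0,94]]]}}

```text
time_s: 16.67
eef_pos: [0.4327, 0.2846, 0.1954]
tcp_rot: [-3.136, -0.003, 1.49]
ft_force: [-0.9, 0.6, 0.6]
gripper_width: 0.0937
grasp_force: 0.0
```

Run:
```python
from look import *
capture('top')
look([('tin3',(.44,.277,.11),.031)])
```

```text
16.82 [0.4388 0.2761 0.1953] [-3.1396e+00  2.5000e-03  1.4787e+00]
tin3 [286. 215.] ctr [0.4424 0.2796 0.11  ] -86.5 tool mm [ 4.   3.4 85.3]
```

{"api": "jog_arm", "payload": {"increments": [[[0,0,0,4,3,25,94],[0,0,0,4,3,65,94],[0,0,0,4,3,105,94],[0,0,0,4,3,134,94],[0,0,0,4,3,134,94]]]}}

```text
time_s: 17.28
eef_pos: [0.4405, 0.2758, 0.0573]
tcp_rot: [-3.134, 0.008, 1.475]
ft_force: [-0.1, -0.1, 0.4]
gripper_width: 0.0942
grasp_force: 0.0
```

{"api": "jog_arm", "payload": {"increments": [[[0,0,0,0,0,0,55],[0,0,0,0,0,0,55],[0,0,0,0,0,0,55],[0,0,0,0,0,0,55],[0,0,0,0,0,0,55]]]}}

```text
time_s: 17.7
eef_pos: [0.4437, 0.2811, 0.0643]
tcp_rot: [3.14, -0.002, 1.477]
ft_force: [-1.9, -0.1, 1.5]
gripper_width: 0.0641
grasp_force: 0.9
```

{"api": "jog_arm", "payload": {"increments": [[[0,0,0,0,0,0,55],[0,0,0,0,0,-8,55],[0,0,0,0,0,-25,55],[0,0,0,0,0,-45,55],[0,0,0,0,0,-65,55]]]}}

```text
time_s: 18.12
eef_pos: [0.4425, 0.2804, 0.1287]
tcp_rot: [-3.141, 0.001, 1.478]
ft_force: [-0.3, -0.8, -2.0]
gripper_width: 0.0621
grasp_force: 30.0
```

{"api": "jog_arm", "payload": {"increments": [[[0,0,0,0,0,0,55],[0,0,0,0,0,0,55],[0,0,0,0,0,0,55],[0,0,0,0,0,0,55],[0,0,0,0,0,0,55]]]}}

```text
time_s: 18.53
eef_pos: [0.4422, 0.2802, 0.1267]
tcp_rot: [-3.14, 0.001, 1.478]
ft_force: [0.0, -0.1, -0.8]
gripper_width: 0.0621
grasp_force: 30.0
```

```bash
python3 -c "
from held import *
held(.048)"; python3 st.py
```

```text
F [ 0.01 -0.49 -1.73]
18.83 [0.4427 0.2807 0.1274] [-3.1412e+00  3.0000e-04  1.4779e+00]
held [284. 308.] ctr [0.4428 0.2791 0.1752] -69.1 tool mm [ -1.6   0.2 -47.8]
19.13 [0.4429 0.2807 0.1277] [ 3.1415 -0.      1.4777] F [-0.15 -0.22 -1.46] [0.19 0.35 0.46] 0.0618844512224155 29.99724169727415 [-0.41  0.59 -0.31  1.95  0.28  0.65 -0.99]
```

{"api": "jog_arm", "payload": {"increments": [[[0,0,0,-20,27,-2,55],[0,0,0,-43,58,-3,55],[0,0,0,-66,89,-3,55],[0,0,0,-88,120,-3,55],[0,0,0,-110,150,-3,55]]]}}

```text
time_s: 19.55
eef_pos: [0.5834, 0.1556, 0.1309]
tcp_rot: [3.141, 0.0, 1.478]
ft_force: [0.7, 0.8, -0.9]
gripper_width: 0.0619
grasp_force: 30.0
```

{"api": "jog_arm", "payload": {"increments": [[[0,0,0,-22,30,0,55],[0,0,0,-38,52,0,55],[0,0,0,-49,67,0,55],[0,0,0,-49,67,0,55],[0,0,0,-49,67,0,55]]]}}

```text
time_s: 19.97
eef_pos: [0.6444, 0.1009, 0.1302]
tcp_rot: [-3.141, 0.0, 1.475]
ft_force: [-0.7, -0.3, -2.3]
gripper_width: 0.0624
grasp_force: 30.0
```

```bash
python3 stage.py
```

```text
F [ 0.62  0.03 -1.65]
20.27 [0.6435 0.1035 0.1309] [-3.1414e+00 -3.0000e-04  1.4798e+00]
held [283. 306.] ctr [0.6433 0.1013 0.1778] -67.0 tool mm [ -2.2  -0.  -46.9]
[0.6437 0.1033 0.131 ] [-3.1415e+00 -2.0000e-04  1.4794e+00]
[ 0.6351 -0.0187 -0.0763] -80.52460479736328 130 [[0.6443, 0.1009], [0.6351, -0.0187], [0.626, -0.1384]]
```

{"api": "jog_arm", "payload": {"increments": [[[0,0,0,0,1,12,55],[0,0,0,0,1,24,55],[0,0,0,0,1,34,55],[0,0,0,0,1,38,55],[0,0,0,0,1,42,55]]]}}

```text
time_s: 20.78
eef_pos: [0.6443, 0.1019, 0.0871]
tcp_rot: [-3.139, 0.001, 1.478]
ft_force: [0.2, 0.1, -1.6]
gripper_width: 0.0622
grasp_force: 30.0
```

{"api": "jog_arm", "payload": {"increments": [[[0,0,0,0,0,4,55],[0,0,0,0,0,8,55],[0,0,0,0,0,12,55],[0,0,0,0,0,15,55],[0,0,0,0,0,17,55]]]}}

```text
time_s: 21.2
eef_pos: [0.6452, 0.1021, 0.074]
tcp_rot: [3.141, 0.001, 1.478]
ft_force: [-8.1, -1.9, 28.4]
gripper_width: 0.0623
grasp_force: 30.0
```

{"api": "jog_arm", "payload": {"increments": [[[0,0,0,0,0,1,55],[0,0,0,0,0,1,55],[0,0,0,0,0,1,55],[0,0,0,0,0,1,55],[0,0,0,0,0,1,55]]]}}

```text
time_s: 21.62
eef_pos: [0.6452, 0.1022, 0.0741]
tcp_rot: [3.141, 0.001, 1.478]
ft_force: [-6.2, -2.0, 18.1]
gripper_width: 0.062
grasp_force: 30.0
```

{"api": "jog_arm", "payload": {"increments": [[[0,0,0,0,0,-2,70],[0,0,0,0,0,-2,94],[0,0,0,0,0,-2,94],[0,0,0,0,0,-2,94],[0,0,0,0,0,-2,94]]]}}

```text
time_s: 22.03
eef_pos: [0.6451, 0.1021, 0.0723]
tcp_rot: [-3.141, 0.0, 1.478]
ft_force: [0.6, -0.4, 0.4]
gripper_width: 0.0914
grasp_force: 0.0
```

{"api": "jog_arm", "payload": {"increments": [[[0,0,0,0,0,-20,94],[0,0,0,0,0,-60,94],[0,0,0,0,0,-100,94],[0,0,0,-20,0,-127,94],[0,0,0,-55,0,-127,94]]]}}

```text
time_s: 22.45
eef_pos: [0.644, 0.054, 0.2064]
tcp_rot: [3.13, -0.007, 1.485]
ft_force: [0.6, 1.2, 0.3]
gripper_width: 0.0939
grasp_force: 0.0
```

{"api": "jog_arm", "payload": {"increments": [[[0,0,0,-35,0,0,94],[0,0,0,-65,0,0,94],[0,0,0,-65,0,0,94],[0,0,0,-65,0,0,94],[0,0,0,-65,0,0,94]]]}}

```text
time_s: 22.87
eef_pos: [0.634, -0.0164, 0.1995]
tcp_rot: [-3.141, -0.001, 1.478]
ft_force: [-0.6, 0.1, -1.3]
gripper_width: 0.0942
grasp_force: 0.0
```

Run:
```python
from look import *
look([('tin2',(.635,-.0197,.12),.031),('tin3',(.644,.101,.12),.031)])
s=env.sense();w=wpose(capture('wrist'),s);save(w,'w8')
u=proj(w,[(.644,.101,.12)])[0];print(lid(w,u,np.arange(.108,.141,.004)))
b=capture('scene');i=cv2.cvtColor(b['image'],cv2.COLOR_RGB2BGR)[170:300,230:400]
cv2.imwrite('pics/c8.png',cv2.resize(i,None,fx=4,fy=4,interpolation=3))
```

```text
22.97 [ 0.6341 -0.0152  0.1996] [-3.1414e+00 -1.4000e-03  1.4803e+00]
tin2 [286. 224.] ctr [ 0.6355 -0.0186  0.12  ] -71.6 tool mm [-3.4  1.7 79.6]
tin3 [283.  65.] ctr [0.6444 0.0991 0.12  ] -70.3 tool mm [114.6  -0.   79.7]
[(np.float64(0.108), [0.6452, 0.1015], np.float64(-82.6)), (np.float64(0.112), [0.6449, 0.1008], np.float64(-82.5)), (np.float64(0.116), [0.6448, 0.0999], np.float64(-78.9)), (np.float64(0.12), [0.6444, 0.0991], np.float64(-70.2)), (np.float64(0.124), [0.6467, 0.0985], np.float64(-65.5)), (np.float64(0.128), [0.6469, 0.0976], np.float64(-61.6)), (np.float64(0.132), [0.6416, 0.0987], np.float64(-55.6)), (np.float64(0.136), [0.6414, 0.0994], np.float64(-55.4)), (np.float64(0.14), [0.6438, 0.1009], np.float64(-52.0))]
```

View pics/c8.png

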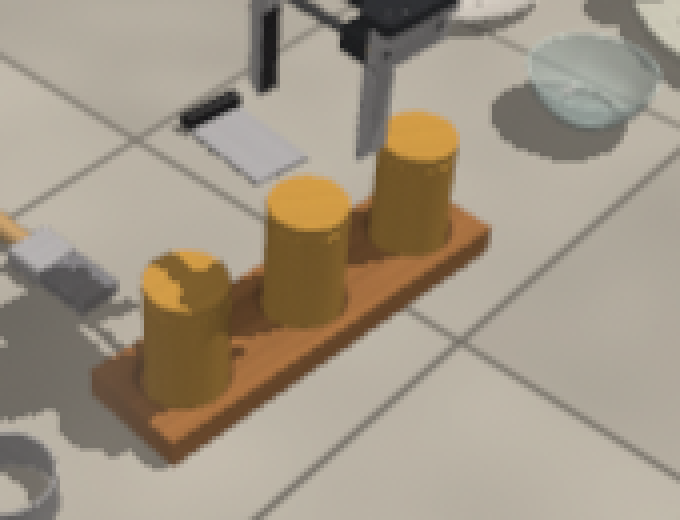

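All three tins stand upright and seated in the crop, with lids at about (187,280), (308,203) and (420,135). Now I lift the heavy middle one.

{"api": "jog_arm", "payload": {"increments": [[[0,0,0,-3,2,25,94],[0,0,0,-3,2,65,94],[0,0,0,-3,2,105,94],[0,0,0,-3,2,128,94],[0,0,0,-3,2,128,94]]]}}

```text
time_s: 23.53
eef_pos: [0.6315, -0.02, 0.0664]
tcp_rot: [-3.132, 0.001, 1.479]
ft_force: [-0.8, -0.1, 0.2]
gripper_width: 0.094
grasp_force: 0.0
```

{"api": "jog_arm", "payload": {"increments": [[[0,0,0,0,0,0,55],[0,0,0,0,0,0,55],[0,0,0,0,0,0,55],[0,0,0,0,0,0,55],[0,0,0,0,0,0,55]]]}}

```text
time_s: 23.95
eef_pos: [0.6367, -0.0205, 0.0734]
tcp_rot: [3.139, -0.0, 1.478]
ft_force: [-1.2, -0.5, 2.0]
gripper_width: 0.0642
grasp_force: 0.8
```

{"api": "jog_arm", "payload": {"increments": [[[0,0,0,0,0,0,55],[0,0,0,0,0,0,55],[0,0,0,0,0,-4,55],[0,0,0,0,0,-12,55],[0,0,0,0,0,-22,55]]]}}

```text
time_s: 24.37
eef_pos: [0.6347, -0.0207, 0.0934]
tcp_rot: [-3.139, 0.0, 1.478]
ft_force: [1.3, 0.4, -4.0]
gripper_width: 0.062
grasp_force: 30.0
```

{"api": "jog_arm", "payload": {"increments": [[[0,0,0,0,0,-15,55],[0,0,0,0,0,-35,55],[0,0,0,0,0,-60,55],[0,0,0,0,0,-85,55],[0,0,0,0,0,-105,55]]]}}

```text
time_s: 24.78
eef_pos: [0.6361, -0.0204, 0.2012]
tcp_rot: [3.14, -0.0, 1.478]
ft_force: [0.7, 0.5, -4.0]
gripper_width: 0.0616
grasp_force: 30.0
```

```bash
python3 -c "
from held import *
held(.047)"
```

```text
F [ 0.44  0.19 -3.53]
25.08 [ 0.6343 -0.0208  0.197 ] [-3.1383e+00  6.0000e-04  1.4778e+00]
held [286. 309.] ctr [ 0.6372 -0.0192  0.2457] -62.5 tool mm [  1.8   2.5 -48.7]
```

{"api": "jog_arm", "payload": {"increments": [[[0,0,0,0,0,-15,55],[0,0,0,0,0,-35,55],[0,0,0,0,0,-50,55],[0,0,0,0,0,-60,55],[0,0,0,0,0,-65,55]]]}}

```text
time_s: 25.55
eef_pos: [0.6359, -0.0205, 0.264]
tcp_rot: [3.141, -0.0, 1.478]
ft_force: [-0.1, -0.3, -4.2]
gripper_width: 0.0617
grasp_force: 30.0
```

{"api": "jog_arm", "payload": {"increments": [[[0,0,0,0,0,0,55],[0,0,0,0,0,0,55],[0,0,0,0,0,0,55],[0,0,0,0,0,0,55],[0,0,0,0,0,0,55]]]}}

```text
time_s: 25.97
eef_pos: [0.6353, -0.0206, 0.2629]
tcp_rot: [-3.14, 0.0, 1.478]
ft_force: [-0.3, 0.7, -4.6]
gripper_width: 0.062
grasp_force: 30.0
```

{"api": "jog_arm", "payload": {"increments": [[[0,0,0,0,0,0,55],[0,0,0,0,0,0,55],[0,0,0,0,0,0,55],[0,0,0,0,0,0,55],[0,0,0,0,0,0,55]]]}}

```text
time_s: 26.38
eef_pos: [0.6357, -0.0205, 0.2637]
tcp_rot: [3.142, -0.0, 1.478]
ft_force: [-0.6, -1.1, -2.9]
gripper_width: 0.0618
grasp_force: 30.0
```

```bash
python3 st.py
python3 - <<'E'
from h import *
b=capture('scene');i=cv2.cvtColor(b['image'],cv2.COLOR_RGB2BGR)[120:310,160:400]
cv2.imwrite('pics/c9.png',cv2.resize(i,None,fx=3,fy=3,interpolation=3))
E
```

```text
26.63 [ 0.6357 -0.0206  0.2637] [3.1415 0.     1.4777] F [ 0.24  0.19 -3.98] [0.63 0.27 0.29] 0.0613017990685184 29.98966623097658 [ 0.21  0.58 -0.38  1.49  0.23  1.12 -0.3 ]
```

View pics/c9.png

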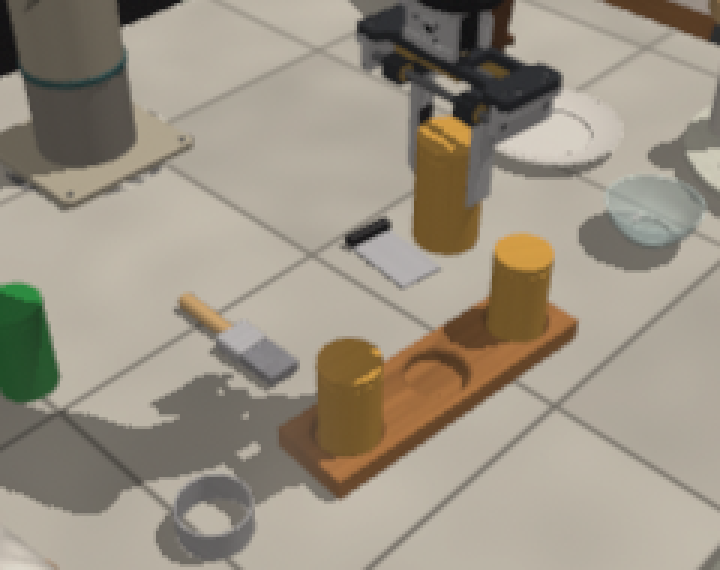

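The heavy tin at (447,185) hangs upright and still, with its underside about 0.20 m up. The other two tins are seated at (350,395) and (521,290), and the brush, scraper, cutter and bowl look unmoved.

```bash
python3 -c "
from plant import env
print(env.job_done())"
```

```text
the job is handed in; nothing more can be done
None
```

The job is handed in: all three tins were seated upright in the holder, and the heaviest (about 0.43 kg, the one that started in the middle) was lifted out again and is held upright and still about 20 cm above the worktop, with the other two still in their recesses.

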